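Wedge the rocking bench scale at the repair cafe

TASK

The bench scale rocks because the foot under its red dot is too short, so it leans down on that corner. Push the orange wedge along the table, thin end first, under that short foot until the scale stands level and firm, with its other three feet all down on the table; stop there, before the wedge tips it the other way. Only push the wedge: do not pick it up, do not touch the scale or shove it along, and leave the other things where they are.

Things in the scene. Friction and masses are not known exactly. Their poses are not given: they have to be found in the camera images.
- scale: Grey bench scale, 2 to 3 kg, loose: casing 220 (x) by 280 (y) mm, top 72 mm and underside 24 mm above the table when level. Origin at the footprint's centre, in the plane of the three good soles; z axis up, vertical when level. Round domed feet 24 mm across at x = +-85, y = +-115 mm: three black rubber; the metal one at (+85, -115), by the red dot, is 10 mm too short.
- low_foot (a point): Lowest point of the short foot: on the table at the start, 10 mm up when level. The start lean is 0.073 rad towards it, about the line through the feet at (+85, +115) and (-85, -115). It carries only 1 to 3 N until the opposite foot comes down; after that the wedge pushes back clearly harder and, pushed on, tips or shoves the scale.
- high_foot (a point): Lowest point of the diagonally opposite good foot: about 10 mm above the table at the start, on the table (0) when level.
- wedge: Orange rubber wedge, loose, 0.1 kg, flat on the table beside the scale, thin end roughly towards the short foot: 130 mm long (x), 45 mm wide (y), thickness rising evenly from 1.5 mm at the tip (+x end) to 24.5 mm at the tail (-x). Origin at the centre of its underside, z up. It is 10 mm thick 48 mm behind the tip. It turns and slides freely when pushed and stays where it is left.
- wedge_tip (a point): Middle of the wedge's thin end, at table height, 65 mm from the origin along +x.
- wedge_tail (a point): Middle of the upright flat tail face (45 mm wide, 24.5 mm high) on which to push, 12 mm above the table, 65 mm from the origin along -x.
- spray_can: Bystander: white spray can with a red label, 52 mm across, 150 mm tall, standing; origin at the centre of its base.
- glue_bottle: Bystander: white glue bottle, 44 mm across, 110 mm tall, standing; origin at the centre of its base.
- screw_jar: Bystander: amber jar with a blue cap, 60 mm across, 65 mm tall, standing; origin at the centre of its base.
- screwdriver: Bystander: green screwdriver lying on the far part of the table; origin near the middle of its length, long axis x.
Not all that is in view belongs to the job. There is more than one size of the wedge; the one meant has the size given above.

How it is judged:
By the outcome, as a careful person would: the job done as asked, in the order asked, and still so for the second after the job is handed in, with the robot touching nothing.
It also fails if it takes over 66 s, if anything falls off the work surface, if the arm or the gripper's body presses on something with over 40 N, if the wrist force passes 120 N, or if a joint passes its speed limit or range.

ROBOT

A 7-joint arm with a two-finger parallel gripper is mounted at the origin on the work surface. World frame = base frame: x ahead of the robot, y to its left, z up, the work surface at z = 0. Lengths are in m, angles in rad, forces in N, time in s.
With the tool pointing down it reaches from about 0.425 to 0.925 m from the base axis. Payload 6.8 kg.
Tool frame: the origin (TCP) lies at the very end of the fingers, on their centre line; the grasp point (between the pads) lies 19 mm behind it; y points along the fingers, x is the direction in which the jaws open and shut, and the axes are right-handed (so a half turn about y gives the same grasp; the last joint's range is limited). The gripper opens to 85 mm and grips with 20 to 120 N. Pads are 22 mm wide; open, the fingers measure 114 mm over their backs; the gripper's body (76 mm by 85 mm) begins 54 mm behind the grasp point. The pads swing forward as they close: fully open they stand 13 mm farther back than shut.
Start: joints at [-1.225, 0.477, 0.022, 1.555, -0.011, 1.109, -0.083], TCP at [0.296, 0.607, 0.231] pointing down, gripper open.
Joint ranges: [-2.96, 2.96], [-0.34, 2.1], [-1.41, 1.46], [0.24, 2.44], [-1.37, 4.51], [0.17, 1.92], [-2.96, 2.96]. Speed limits (rad/s): [2.39, 2.39, 3.14, 3.14, 3.14, 3.14, 3.14].

INTERFACE

Orientations are given as a rotation vector (axis times angle).
In Python, from bench import r, imaging gives the robot as it stands.
- The arm moves only by the shell command python3 -m jog 'ROWS' [FORCE]. ROWS is text: rows parted by semicolons, each of 7 numbers parted by spaces: the turn, a rotation vector about the tool's x, y, z in degrees, then the shift along the tool's x, y, z in mm, then the opening, from 0 (shut) to 1 (fully open). A call has exactly 5 rows; each row shifts and turns the commanded pose from where the row before left it, along the tool's axes as they then stand; what a row does not reach is not made up. A row lasts 1/12 s, in which the tool goes at most 41.7 mm and 7.16 degrees, less where a joint would pass 70% of its speed; a pose out of reach is approached as far as the arm can. A call with a gripper value outside its range is refused whole. The fingers move at their own pace and stop on an object; FORCE is the grip in N (left out, the last holds). Time passes only in rows, so rows that do not move let the fingers close, or fill a call up. It gives the time, the measured TCP pose, the force and the opening at its end, in the units of the state.
- r.get_obs(): the state, without advancing time (a new reading comes with each control period).
- imaging.grab_frame(name): name is "scene" or "top" or "wrist"; returns a dict with "color" (400x640x3 uint8, red, green, blue), "z_map" (400x640 float32, m along the optical axis (not along the pixel's ray), 0 where there is no reading), "fx", "fy", "cx", "cy" (pixels), "world_to_cam" (4x4, takes a point from world to camera coordinates); the wrist camera has in their place "hand_eye" (4x4, takes a point from camera to tool coordinates, whose origin is the TCP and whose axes are the tool frame's). Camera axes: x right, y up, looking along -z (the intrinsics and any distortion apply to the point x, -y, -z); pixel columns grow to the right and rows downward; lengths in m; the calibration is good to about 2 mm. A picture is of the moment at which its call begins: read the wrist's pose just before it.
- r.hand_in(): hands the job in, once; it reports no verdict.
The state is a dict: "clock": time; "joints": joint angles; "qvel": joint speeds; "tau": joint torques, N m; "tcp_pos": TCP position; "orientation": TCP orientation; "contact_force": force on the tool from outside, world axes, zero at the start; "moment": the same for the moment, N m; "grip_width": finger opening in m.
Only numpy, scipy, OpenCV 4.12 (cv2) and the standard library are available. Lean on these libraries where they do the work, as an engineer would, in place of code of your own. Each camera call takes 0.05 s, during which the arm holds its last target.

## Working session

There is one attempt and no reset: what is moved stays moved. The work goes in short steps, Python scripts to look and compute and a shell command to move; the robot and the scene stay as the last step left them, time stands still between calls to the robot, and variables do not carry over. Pictures are saved under pics/ and viewed, and the job is handed in when it is done.

```bash
ls; mkdir -p pics; python3 - <<'E'
from bench import r, imaging
import cv2,numpy as np
print(r.get_obs())
for n in ["scene","top","wrist"]:
    f=imaging.grab_frame(n); cv2.imwrite(f"pics/{n}0.png",f["color"][:,:,::-1]); np.savez(f"{n}0.npz",**f)
    print(n,{k:v for k,v in f.items() if k not in("color","z_map")})
E
```

```text
pics
{'clock': 0.0, 'joints': array([-1.22506962,  0.47781649,  0.02231888,  1.55646177, -0.01150398,
        1.10929478, -0.08304333]), 'qvel': array([ 0.00161987,  0.00054098, -0.00039954, -0.00148735, -0.0023273 ,
       -0.00087756,  0.0006879 ]), 'tau': array([ 1.56475317e-04, -5.96471000e+01,  1.60806734e+00, -2.81188631e+01,
        1.25275698e-02,  9.50299582e-03,  2.82631220e-06]), 'tcp_pos': array([0.29566435, 0.60613537, 0.23030997]), 'orientation': array([-1.39144095, -0.86773391,  0.87019527]), 'contact_force': array([-0.15338141,  0.36002246, -0.49266451]), 'moment': array([-0.01370527,  0.03357662,  0.06181219]), 'grip_width': 0.08543162567110352}
scene {'fx': 399.4368048861795, 'fy': 399.4368048861795, 'cx': 312.211805779029, 'cy': 201.7419561979621, 'world_to_cam': array([[ 1.98419005e-01,  9.80116585e-01,  1.17391141e-03,
        -1.12351008e-01],
       [-5.53979177e-01,  1.11161705e-01,  8.25075843e-01,
         2.55672924e-01],
       [ 8.08540024e-01, -1.64361050e-01,  5.65020774e-01,
        -1.38646061e+00],
       [ 0.00000000e+00,  0.00000000e+00,  0.0000000
[... 167 characters left out ...]
0.01211881, -0.99969937,  0.02131441, -0.00422135],
       [ 0.99908146, -0.01122962,  0.04135378, -0.5227345 ],
       [-0.04110199,  0.02179599,  0.99891719, -1.04737114],
       [ 0.        ,  0.        ,  0.        ,  1.        ]])}
wrist {'fx': 309.37839047657246, 'fy': 309.37839047657246, 'cx': 318.3415018567469, 'cy': 204.73515608718847, 'hand_eye': array([[ 9.99999904e-01,  4.37798858e-04,  4.35421261e-07,
        -4.98459131e-04],
       [-1.30627613e-04,  2.99322523e-01, -9.54151985e-01,
        -1.43247577e-01],
       [-4.17856981e-04,  9.54151893e-01,  2.99322551e-01,
         7.72726762e-02],
       [ 0.00000000e+00,  0.00000000e+00,  0.00000000e+00,
         1.00000000e+00]])}
```

View pics/scene0.png

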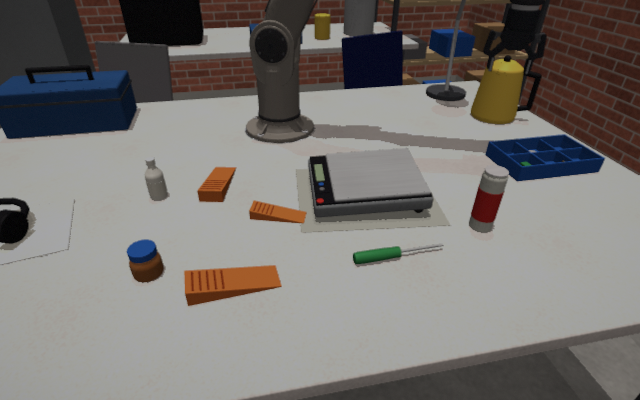

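View pics/top0.png

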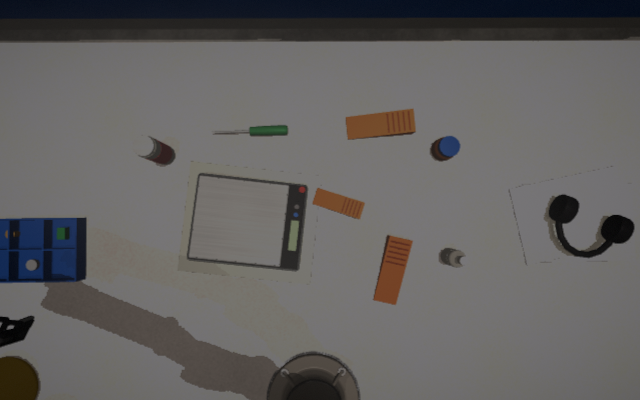

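View pics/wrist0.png

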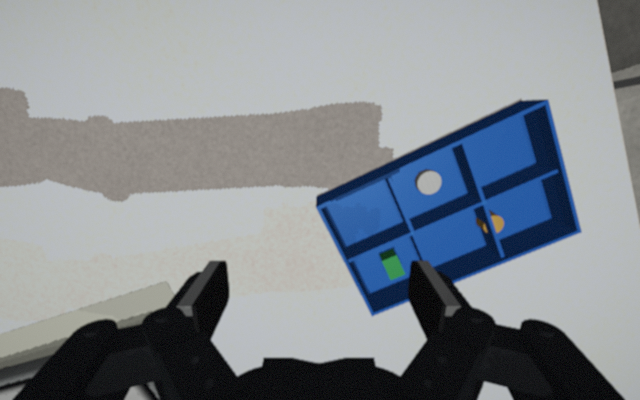

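The top view shows the small orange wedge at about (339,203), with its grooved tail to the right. The red dot is at (302,189). The two larger wedges are at (380,124) and (393,270). Next I'll measure these.

```bash
cat > h.py <<'E'
import numpy as np,cv2
def ray(f,u,v):
    M=f["world_to_cam"];R=M[:3,:3];t=M[:3,3]
    c=-R.T@t; d=R.T@np.array([(u-float(f["cx"]))/float(f["fx"]),-(v-float(f["cy"]))/float(f["fy"]),-1.]); return c,d
def onz(f,u,v,z=0.):
    c,d=ray(f,u,v); return c+d*(z-c[2])/d[2]
def cloud(f):
    M=f["world_to_cam"];R=M[:3,:3];t=M[:3,3]
    z=f["z_map"];h,w=z.shape;u,v=np.meshgrid(np.arange(w),np.arange(h))
    P=np.stack([(u-float(f["cx"]))/float(f["fx"])*z,-(v-float(f["cy"]))/float(f["fy"])*z,-z],-1)
    return (P-t)@R
def orange(f):
    hsv=cv2.cvtColor(np.ascontiguousarray(f["color"]),cv2.COLOR_RGB2HSV)
    return cv2.inRange(hsv,(4,130,60),(18,255,255))
E
python3 - <<'E'
from h import *
np.set_printoptions(precision=4,suppress=True)
for n in ["top","scene"]:
    f=dict(np.load(n+"0.npz")); P=cloud(f)
    k,l,s,c=cv2.connectedComponentsWithStats(orange(f))
    for i in range(1,k):
        if s[i,4]<60: continue
        ct=cv2.findContours((l==i).astype(np.uint8),0,1)[0][0]
        rc=cv2.minAreaRect(ct); b=cv2.boxPoints(rc)
        W=np.array([onz(f,*p)[:2] for p in b]); pz=P[l==i]
        print(n,c[i],s[i,4],b.round(1).tolist(),"\n",W, np.linalg.norm(W-np.roll(W,1,0),axis=1),"z",np.percentile(pz[:,2],[2,50,98]))
    C=f["color"].astype(int)
    red=(C[...,0]>150)&(C[...,1]<70)&(C[...,2]<70)
    k,l,s,c=cv2.connectedComponentsWithStats(red.astype(np.uint8))
    for i in range(1,k):
        if s[i,4]>5: print(n,"red",c[i],s[i,4],np.median(P[l==i],0),onz(f,*c[i],.065))
    print(n,"table z", [P[y,x].round(4).tolist() for x,y in ([(330,170),(330,240),(310,225),(250,220)] if n=="top" else [(330,230),(310,240),(370,175)])])
f=dict(np.load("top0.npz")); P=cloud(f)
m=((P[...,2]>.04)&(P[...,2]<.12)&(f["z_map"]>0)).astype(np.uint8); m[:, :180]=0; m[:,320:]=0;m[:160]=0;m[290:]=0
ct=max(cv2.findContours(m,0,1)[0],key=cv2.contourArea); rc=cv2.minAreaRect(ct);print(rc)
pts=P[m>0]; A=np.c_[pts[:,:2],np.ones(len(pts))]; print("plane",np.linalg.lstsq(A,pts[:,2],rcond=None)[0])
print(cv2.minAreaRect((pts[:,:2]*1000).astype(np.float32)), cv2.boxPoints(cv2.minAreaRect((pts[:,:2]*1000).astype(np.float32))))
for n,(x0,y0,x1,y1) in {"top":(260,150,400,250),"scene":(230,140,450,250)}.items():
    im=cv2.imread(f"pics/{n}0.png")[y0:y1,x0:x1]; s=min(780//im.shape[1],5); cv2.imwrite(f"pics/{n}0c.png",cv2.resize(im,None,fx=s,fy=s,interpolation=cv2.INTER_CUBIC))
E
```

```text
top [380.3493 124.0164] 1526 [[345.20001220703125, 116.5999984741211], [412.29998779296875, 108.69999694824219], [414.8999938964844, 131.5], [347.8999938964844, 139.39999389648438]] 
 [[ 0.7419 -0.0969]
 [ 0.7622 -0.2788]
 [ 0.7001 -0.2847]
 [ 0.6801 -0.1032]] [0.0622 0.1831 0.0624 0.1827] z [0.0029 0.0189 0.0358]
top [338.171  202.9051] 801 [[312.3999938964844, 202.8000030517578], [317.6000061035156, 187.1999969482422], [363.79998779296875, 202.60000610351562], [358.6000061035156, 218.1999969482422]] 
 [[ 0.511  -0.0059]
 [ 0.5525 -0.0202]
 [ 0.5099 -0.1431]
 [ 0.4685 -0.1285]] [0.1298 0.0439 0.13   0.0439] z [0.0016 0.0143 0.0257]
top [392.1521 269.3744] 1525 [[372.79998779296875, 298.70001220703125], [388.79998779296875, 234.89999389648438], [411.6000061035156, 240.60000610351562], [395.6000061035156, 304.3999938964844]] 
 [[ 0.2554 -0.1626]
 [ 0.423  -0.2083]
 [ 0.407  -0.2691]
 [ 0.2395 -0.223 ]] [0.0624 0.1737 0.0629 0.1738] z [0.0027 0.0188 0.0347]
top table z [[0.5981, -0.0539, 0.001], [0.4117, -0.0513, 0.0012], [0.4522, 0.0012, 0.0029], [0.4681, 0.1498, 0.0737]]
scene [94.43
[... 24213 characters left out ...]
53.1999969482422], [280.5, 286.5], [187.39999389648438, 305.1000061035156]] 
 [[ 0.6589 -0.2894]
 [ 0.6402 -0.0985]
 [ 0.7383 -0.0975]
 [ 0.7504 -0.2716]] [0.0933 0.1918 0.0981 0.1745] z [0.0029 0.0176 0.0337]
scene red [319.6667 200.0667] 15 [0.5424 0.0224 0.0561] [0.5554 0.0193 0.065 ]
scene table z [[0.5901, 0.0367, 0.003], [0.6138, -0.0146, 0.0012], [0.4804, 0.1626, 0.0707]]
((247.46453857421875, 222.3102264404297), (112.9504623413086, 88.11214447021484), 6.519801616668701)
plane [-0.0465  0.0679  0.0812]
((463.6844177246094, 157.05264282226562), (280.1623229980469, 219.76998901367188), 82.9815673828125) [[337.5065  31.4478]
 [555.6297   4.5944]
 [589.8624 282.6575]
 [371.7391 309.5109]]
```

```bash
python3 - <<'E'
import numpy as np
from scipy.spatial.transform import Rotation as R
np.set_printoptions(precision=3,suppress=True)
T=R.from_rotvec([-1.39144095,-0.86773391,0.87019527]).as_matrix();print(T)
print("az of tool z (from +y toward +x)",np.degrees(np.arctan2(T[0,2],T[1,2])))
f=np.deg2rad(18.8)
for s in(1,-1):
    z=s*np.array([np.sin(f),np.cos(f),0]);y=np.array([0,0,-1.]);x=np.cross(y,z)
    print(s,np.degrees(R.from_matrix(T.T@np.c_[x,y,z]).as_rotvec()))
d=np.array([.480,-.168,.15])-[.2957,.6061,.2303];print(T.T@d*1000)
E
```

```text
[[ 0.438 -0.001 -0.899]
 [ 0.899 -0.002  0.438]
 [-0.002 -1.    -0.   ]]
az of tool z (from +y toward +x) -64.00309029648669
1 [ 0.082 82.803 -0.082]
-1 [ -0.084 -97.197  -0.085]
[-614.842   81.5   -504.948]
```

View pics/top0c.png

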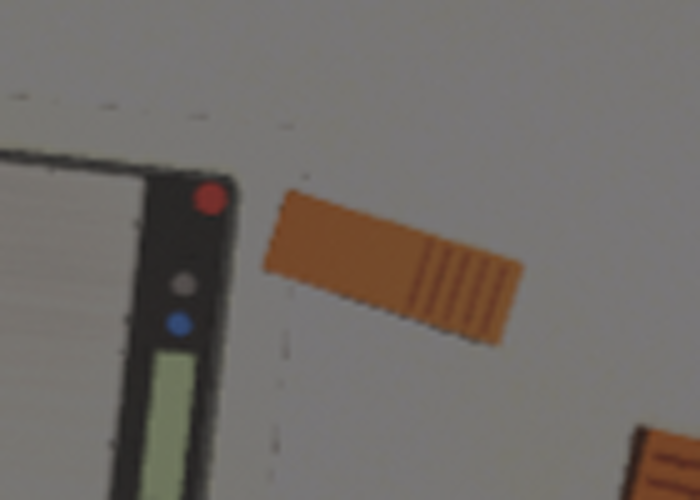

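View pics/scene0c.png

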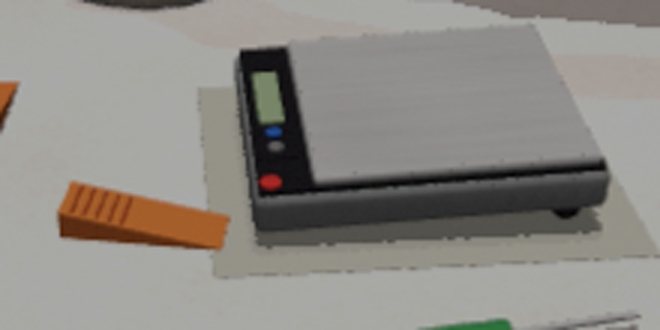

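The crops show the red-dot corner facing the wedge tip, and the wedge with its thin end pointing that way. I put the short foot at about (0.530, 0.036). The wedge tail is at about (0.491, -0.133), heading 18.8° from +y towards +x. I'll swing the arm round behind the tail.

```bash
python3 -m jog '0 3.32 0 -6.6 0 -38 0.2;0 3.32 0 -6.6 0 -38 0.2;0 3.32 0 -6.6 0 -38 0.2;0 3.32 0 -6.6 0 -38 0.2;0 3.32 0 -6.6 0 -38 0.2' 20
python3 -m jog '0 3.32 0 -6.6 0 -36 0.2;0 3.32 0 -6.6 0 -36 0.2;0 3.32 0 -6.6 0 -36 0.2;0 3.32 0 -6.6 0 -36 0.2;0 3.32 0 -6.6 0 -36 0.2'
python3 -m jog '0 3.32 0 -6.6 0 -34 0.2;0 3.32 0 -6.6 0 -34 0.2;0 3.32 0 -6.6 0 -34 0.2;0 3.32 0 -6.6 0 -34 0.2;0 3.32 0 -6.6 0 -34 0.2'
```

```text
clock: 0.57
tcp_pos: [0.4389, 0.4754, 0.231]
orientation: [-1.473, -0.644, 0.644]
contact_force: [0.3, -0.3, 0.4]
grip_width: 0.0254
clock: 0.98
tcp_pos: [0.5306, 0.3178, 0.2311]
orientation: [-1.53, -0.419, 0.419]
contact_force: [1.3, 0.6, -0.0]
grip_width: 0.017
clock: 1.4
tcp_pos: [0.5694, 0.1497, 0.2311]
orientation: [-1.562, -0.192, 0.192]
contact_force: [0.5, 0.2, 0.0]
grip_width: 0.0171
```

```bash
python3 -m jog '0 3.32 0 -7 0 -32 0.2;0 3.32 0 -7 0 -32 0.2;0 3.32 0 -7 0 -32 0.2;0 3.32 0 -7 0 -32 0.2;0 3.32 0 -7 0 -32 0.2' 
python3 -m jog '0 3.32 0 -7 0 -30 0.2;0 3.32 0 -7 0 -30 0.2;0 3.32 0 -7 0 -30 0.2;0 3.32 0 -7 0 -30 0.2;0 0 0 0 0 0 0.2'
cat > st.py <<'E'
from bench import r
import numpy as np
from scipy.spatial.transform import Rotation as R
o=r.get_obs();T=R.from_rotvec(o["orientation"]).as_matrix()
print("t %.2f"%o["clock"],"tcp",(o["tcp_pos"]*1000).round(1),"head %.2f"%np.degrees(np.arctan2(T[0,2],T[1,2])),"tilt",T[2].round(3),"F tool",(T.T@o["contact_force"]).round(2),o["contact_force"].round(1))
import sys
if len(sys.argv)>3:
    d=np.array([float(a) for a in sys.argv[1:4]])-o["tcp_pos"]*1000
    print("shift",(T.T@d).round(1))
E
python3 st.py 478 -172 150
```

```text
clock: 1.82
tcp_pos: [0.5553, -0.0128, 0.2312]
orientation: [-1.571, 0.035, -0.035]
contact_force: [0.8, 0.4, -0.1]
grip_width: 0.0173
clock: 2.23
tcp_pos: [0.5091, -0.133, 0.2314]
orientation: [-1.561, 0.225, -0.224]
contact_force: [-0.7, -0.5, 0.3]
grip_width: 0.0172
t 2.23 tcp [ 509.1 -133.   231.4] head 16.36 tilt [-0.001 -1.    -0.002] F tool [-0.54 -0.28 -0.64] [-0.7 -0.5  0.3]
shift [-18.8  81.6 -46. ]
```

```bash
python3 -m jog '0 1.2 0 -9 0 -23 0.2;0 1.2 0 -9 0 -23 0.2;0 0 0 0 40 0 0.2;0 0 0 0 41 0 0.2;0 0 0 0 0 0 0.2'
python3 st.py 479 -169 60
python3 - <<'E'
from bench import r, imaging
import cv2,numpy as np
from h import *
f=imaging.grab_frame("top");np.savez("top1.npz",**f);cv2.imwrite("pics/top1.png",cv2.resize(f["color"][140:260,260:420,::-1],None,fx=5,fy=5,interpolation=cv2.INTER_CUBIC))
f=imaging.grab_frame("wrist");cv2.imwrite("pics/w1.png",f["color"][:,:,::-1])
E
```

```text
clock: 2.65
tcp_pos: [0.477, -0.1648, 0.1447]
orientation: [-1.557, 0.257, -0.239]
contact_force: [-1.1, 0.6, 0.4]
grip_width: 0.0169
t 2.65 tcp [ 477.  -164.8  144.7] head 18.13 tilt [-0.011 -1.    -0.002] F tool [-1.24 -0.42  0.21] [-1.1  0.6  0.4]
shift [ 4.2 84.7 -3.2]
```

View pics/top1.png

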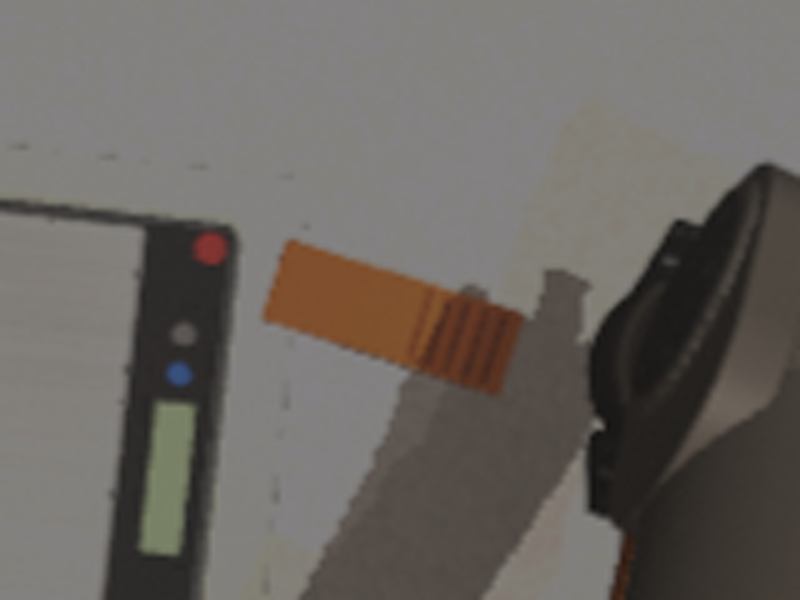

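View pics/w1.png

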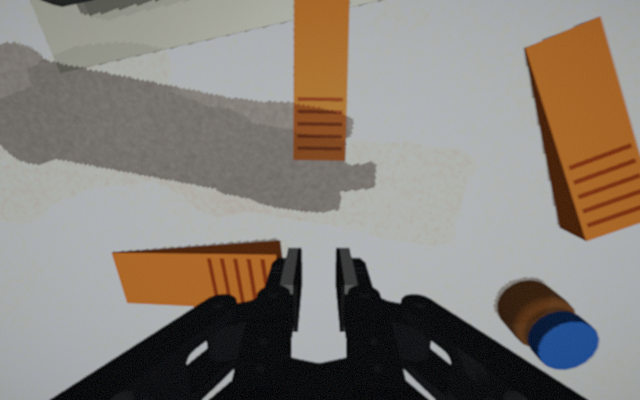

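```bash
python3 - <<'E'
from bench import r, imaging
from h import *
from scipy.spatial.transform import Rotation as R
o=r.get_obs();f=imaging.grab_frame("wrist")
T=R.from_rotvec(o["orientation"]).as_matrix();H=f["hand_eye"]
c=T@H[:3,3]+o["tcp_pos"]
def cast(u,v,z):
    d=T@(H[:3,:3]@np.array([(u-f["cx"])/f["fx"],-(v-f["cy"])/f["fy"],-1])); return (c+d*(z-c[2])/d[2])*1000
m=orange(f); k,l,s,cc=cv2.connectedComponentsWithStats(m)
for i in range(1,k):
    if s[i,4]>500: print(s[i],cc[i].round(1))
i=[i for i in range(1,k) if s[i,4]>500 and 280<cc[i][0]<360 and s[i,1]<20][0]
M=l==i; rows=[(v,np.where(M[v])[0].min(),np.where(M[v])[0].max()) for v in (20,60,100,140,150)]; print(rows)
v=np.where(M)[0].max(); x=np.where(M[v-3])[0]; print("tail edge row",v,x.min(),x.max())
L=cast(x.min(),v+.5,.0245);Rr=cast(x.max()+1,v+.5,.0245);print(L,Rr,np.linalg.norm(L-Rr),(L+Rr)/2)
d=Rr-L;print("heading",np.degrees(np.arctan2(-d[1],d[0])), "in tool", T.T@((L+Rr)/2-o["tcp_pos"]*1000))
print(o["tcp_pos"]*1000)
E
```

```text
[ 291    0   54  160 8266] [316.5  78.4]
[  519    19   121   220 17042] [580.1 133. ]
[ 111  241  167   66 8302] [195.4 272.5]
[ 507  290   60   52 1121] [530.6 311.1]
[(20, np.int64(291), np.int64(343)), (60, np.int64(291), np.int64(342)), (100, np.int64(291), np.int64(341)), (140, np.int64(291), np.int64(341)), (150, np.int64(291), np.int64(340))]
tail edge row 159 291 340
[ 467.32266943 -126.74011262   24.5       ] [ 508.68986131 -140.27163003   24.5       ] 43.52409133785801 [ 488.00626537 -133.50587132   24.5       ]
heading 18.11330724753134 in tool [ -2.88149689 125.47890168  33.12150451]
[ 480.89155922 -165.87063971  150.00774708]
```

```bash
python3 -m jog '0 0 0 -2 30 -3 0.2;0 0 0 0 40 0 0.2;0 0 0 0 40 0 0.2;0 0 0 0 20 0 0.2;0 0 0 0 10 0 0.2' >/dev/null; python3 -m jog '0 0 0 0 0 0 0.2;0 0 0 0 0 0 0.2;0 0 0 0 0 0 0.2;0 0 0 0 0 0 0.2;0 0 0 0 0 0 0.2'; python3 st.py
```

```text
clock: 3.63
tcp_pos: [0.4806, -0.1678, 0.0117]
orientation: [-1.556, 0.245, -0.25]
contact_force: [-0.9, -1.1, 0.4]
grip_width: 0.0172
t 3.63 tcp [ 480.6 -167.8   11.7] head 18.07 tilt [ 0.003 -1.     0.001] F tool [-0.5  -0.44 -1.36] [-0.9 -1.1  0.4]
```

```bash
python3 -m jog '0 0.3 0 -2 0 6 0.2;0 0 0 0 2 6 0.2;0 0 0 0 0 5 0.2;0 0 0 0 0 3 0.2;0 0 0 0 0 1 0.2'; python3 st.py
cat > look.py <<'E'
import sys
from bench import r, imaging
from h import *
from scipy.spatial.transform import Rotation as R
np.set_printoptions(precision=2,suppress=True)
n=sys.argv[1]
o=r.get_obs();f=imaging.grab_frame("wrist");T=R.from_rotvec(o["orientation"]).as_matrix();H=f["hand_eye"]
cv2.imwrite(f"pics/w_{n}.png",f["color"][:,:,::-1])
f=imaging.grab_frame("top");cv2.imwrite(f"pics/t_{n}.png",cv2.resize(f["color"][140:290,180:420,::-1],None,fx=3,fy=3,interpolation=cv2.INTER_CUBIC))
P=cloud(f)
# scale top plane (plate + panel): fit with gates
W=P.reshape(-1,3)
C=np.array([.462,.158]);ex=np.array([.9925,-.122]);ey=np.array([.122,.9925])
q=(W[:,:2]-C); a=q@ex;b=q@ey
s=(abs(a)<.09)&(b>-.07)&(b<.12)&(W[:,2]>.04)&(W[:,2]<.1)
w=W[s];A=np.c_[a[s],b[s],np.ones(len(w))]
for _ in range(3):
    p=np.linalg.lstsq(A,w[:,2],rcond=None)[0]; k=abs(w[:,2]-A@p)<.003; A=A[k];w=w[k]
print("plane gx %.4f gy %.4f (scale axes; level 0, start -.059 .043) h %.4f n %d"%(*p,len(w)), "lean %.4f"%( -p[0]*.804+p[1]*.594))
m=orange(f);m[:,:296]=0;m[:,366:]=0;m[:180]=0;m[228:]=0
ct=cv2.findContours(m,0,1)[0]
if ct:
    ct=max(ct,key=cv2.contourArea);b=cv2.boxPoints(cv2.minAreaRect(ct)); Wd=np.array([onz(f,*q)*1000 for q in b])[:,:2]
    y=Wd[np.argsort(Wd[:,1])]; print("tail raw",y[:2].mean(0),"tip/vis edge",y[2:].mean(0))
    e=np.array(max([(Wd[i]-Wd[i-1] for i in range(4))][0],key=np.linalg.norm)); e=e*np.sign(e[1]);print("wedge heading %.1f len %.1f"%(np.degrees(np.arctan2(e[0],e[1])),np.linalg.norm(e)))
    t=y[:2].mean(0); c=ray(f,0,0)[0][:2]*1000; tt=t+(c-t)*.0235; print("tail corrected",tt, "in tool",(T.T@(np.r_[tt,12]-o["tcp_pos"]*1000)))
f2=imaging.grab_frame("scene");cv2.imwrite(f"pics/s_{n}.png",cv2.resize(f2["color"][140:260,230:450,::-1],None,fx=3.5,fy=3.5,interpolation=cv2.INTER_CUBIC))
Q=cloud(f2).reshape(-1,3)
q=(Q[:,:2]-C); a=q@ex;b=q@ey
s=(abs(a)<.09)&(b>-.07)&(b<.12)&(Q[:,2]>.04)&(Q[:,2]<.1)
w=Q[s];A=np.c_[a[s],b[s],np.ones(len(w))]
for _ in range(3):
    p=np.linalg.lstsq(A,w[:,2],rcond=None)[0]; k=abs(w[:,2]-A@p)<.003; A=A[k];w=w[k]
print("scene plane gx %.4f gy %.4f h %.4f lean %.4f"%(*p,-p[0]*.804+p[1]*.594))
E
python3 look.py a
```

```text
clock: 4.05
tcp_pos: [0.4845, -0.146, 0.0081]
orientation: [-1.556, 0.251, -0.25]
contact_force: [0.5, 0.7, -0.1]
grip_width: 0.0172
t 4.05 tcp [ 484.5 -146.     8.1] head 18.29 tilt [-0. -1.  0.] F tool [0.27 0.06 0.88] [ 0.5  0.7 -0.1]
plane gx -0.0561 gy 0.0419 (scale axes; level 0, start -.059 .043) h 0.0726 n 5193 lean 0.0700
tail raw [ 489.24 -135.8 ] tip/vis edge [532.   -12.26]
wedge heading 19.1 len 130.9
tail corrected [ 489.   -132.31] in tool [ 0.02 -3.84 14.4 ]
scene plane gx -0.0592 gy 0.0419 h 0.0729 lean 0.0725
```

```bash
python3 st.py
```

```text
t 4.20 tcp [ 484.1 -147.1    8.2] head 18.36 tilt [-0. -1. -0.] F tool [ 0.93  0.36 -0.75] [ 0.6 -1.  -0.4]
```

View pics/w_a.png

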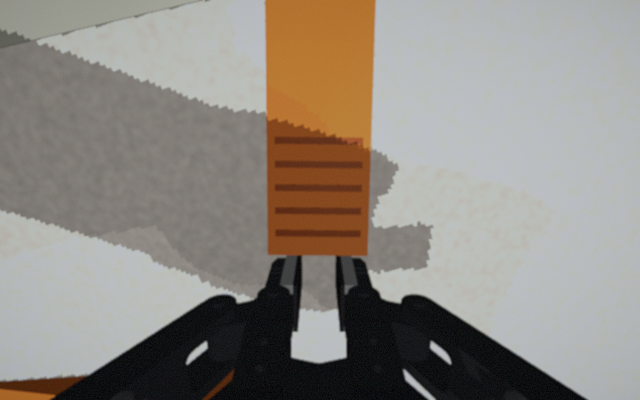

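View pics/s_a.png

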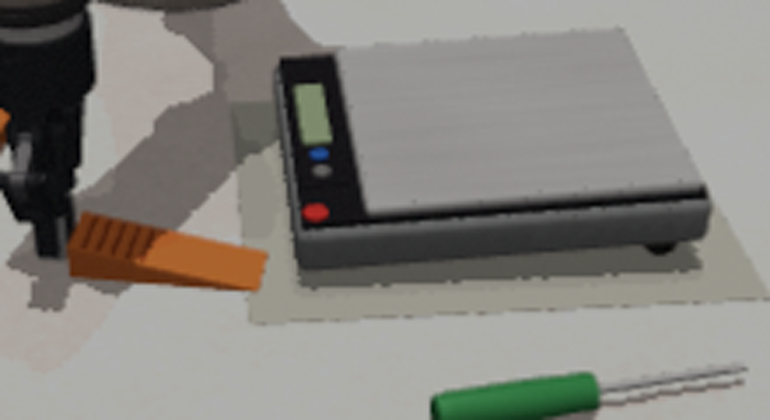

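```bash
python3 -m jog '0 0.3 0 0 0 3 0.2;0 -0.6 0 0 0 4 0.2;0 -0.6 0 0 0 4 0.2;0 -0.6 0 0 0 4 0.2;0 -0.6 0 0 0 4 0.2'
python3 -m jog '0 -0.6 0 0 0 4 0.2;0 -0.6 0 0 0 4 0.2;0 -0.6 0 0 0 4 0.2;0 -0.6 0 0 0 4 0.2;0 -0.6 0 0 0 4 0.2';python3 st.py; python3 look.py b
```

```text
clock: 4.62
tcp_pos: [0.4901, -0.1287, 0.0083]
orientation: [-1.559, 0.222, -0.222]
contact_force: [-0.7, 0.2, -0.1]
grip_width: 0.0171
clock: 5.03
tcp_pos: [0.4953, -0.1093, 0.0083]
orientation: [-1.563, 0.181, -0.181]
contact_force: [0.1, -0.4, 0.7]
grip_width: 0.0173
t 5.03 tcp [ 495.3 -109.3    8.3] head 13.22 tilt [-0. -1.  0.] F tool [ 0.18 -0.71 -0.35] [ 0.1 -0.4  0.7]
plane gx -0.0566 gy 0.0414 (scale axes; level 0, start -.059 .043) h 0.0726 n 5122 lean 0.0701
tail raw [501.87 -85.94] tip/vis edge [524.62  11.17]
wedge heading 13.2 len 99.8
tail corrected [501.34 -83.62] in tool [ 0.01 -3.71 26.43]
scene plane gx -0.0592 gy 0.0428 h 0.0728 lean 0.0730
```

View pics/t_b.png

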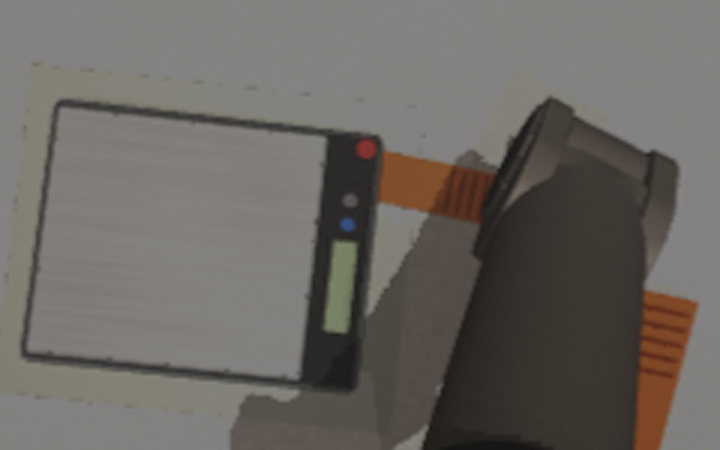

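View pics/w_b.png

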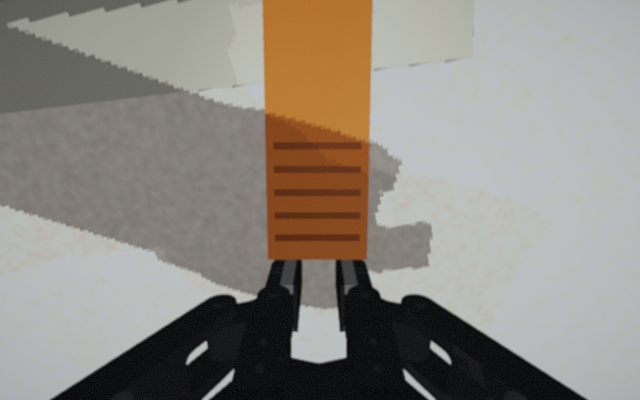

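```bash
python3 -m jog '0 0.1 0 0 0 4 0.2;0 0.1 0 0 0 4 0.2;0 0 0 0 0 4 0.2;0 0 0 0 0 4 0.2;0 0 0 0 0 3 0.2'; python3 st.py;  python3 -m jog '0 0 0 0 0 3 0.2;0 0 0 0 0 3 0.2;0 0 0 0 0 3 0.2;0 0 0 0 0 3 0.2;0 0 0 0 0 2 0.2';python3 st.py; python3 look.py c; python3 st.py
```

```text
clock: 5.6
tcp_pos: [0.4992, -0.0928, 0.0083]
orientation: [-1.565, 0.186, -0.186]
contact_force: [-1.1, -6.4, 1.2]
grip_width: 0.0168
t 5.60 tcp [499.2 -92.8   8.3] head 13.59 tilt [ 0.    -1.    -0.002] F tool [ 0.47 -1.23 -6.45] [-1.1 -6.4  1.2]
clock: 6.02
tcp_pos: [0.5025, -0.0792, 0.0084]
orientation: [-1.565, 0.186, -0.186]
contact_force: [-0.9, -5.1, 0.5]
grip_width: 0.0169
t 6.02 tcp [502.5 -79.2   8.4] head 13.59 tilt [ 0.    -1.    -0.002] F tool [ 0.29 -0.49 -5.21] [-0.9 -5.1  0.5]
plane gx -0.0227 gy 0.0181 (scale axes; level 0, start -.059 .043) h 0.0725 n 5099 lean 0.0289
tail raw [512.91 -43.78] tip/vis edge [524.83  12.44]
wedge heading 11.9 len 57.5
tail corrected [512.12 -42.45] in tool [ 0.71 -3.71 37.95]
scene plane gx -0.0260 gy 0.0181 h 0.0729 lean 0.0316
t 6.17 tcp [502.6 -78.6   8.3] head 13.54 tilt [ 0.    -1.    -0.001] F tool [-0.2  -1.14 -5.19] [-1.4 -5.   1.1]
```

View pics/s_c.png

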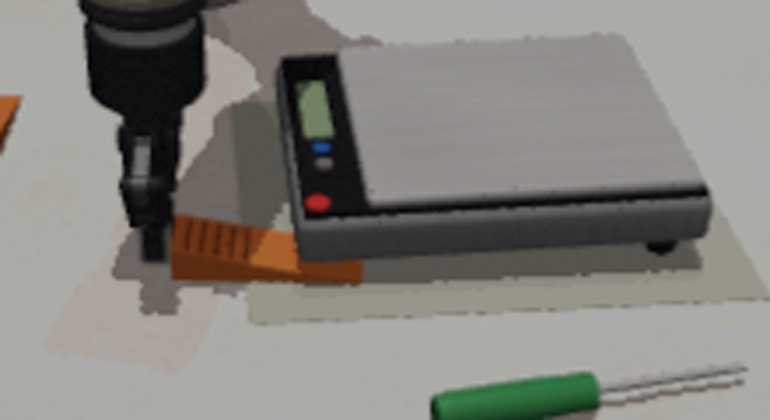

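View pics/w_c.png

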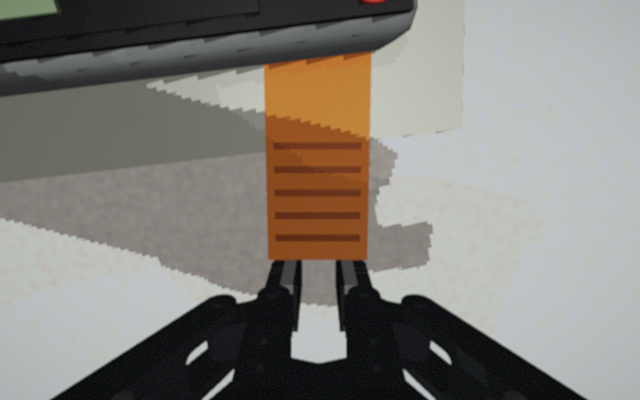

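```bash
python3 -m jog '0 0 0 0 0 3 0.2;0 0 0 0 0 3 0.2;0 0 0 0 0 3 0.2;0 0 0 0 0 3 0.2;0 0 0 0 0 2 0.2'; python3 st.py; python3 look.py d|grep plane; python3 -m jog '0 0 0 0 0 1 0.2;0 0 0 0 0 1 0.2;0 0 0 0 0 1 0.2;0 0 0 0 0 1 0.2;0 0 0 0 0 0 0.2';python3 st.py; python3 look.py e|grep plane; python3 st.py
```

```text
clock: 6.58
tcp_pos: [0.5059, -0.065, 0.0083]
orientation: [-1.564, 0.186, -0.186]
contact_force: [-0.7, -5.8, 1.1]
grip_width: 0.0171
t 6.58 tcp [505.9 -65.    8.3] head 13.55 tilt [ 0.    -1.    -0.001] F tool [ 0.64 -1.12 -5.81] [-0.7 -5.8  1.1]
plane gx -0.0094 gy 0.0066 (scale axes; level 0, start -.059 .043) h 0.0725 n 5104 lean 0.0115
scene plane gx -0.0112 gy 0.0065 h 0.0729 lean 0.0129
clock: 7.15
tcp_pos: [0.5069, -0.0608, 0.0083]
orientation: [-1.563, 0.185, -0.185]
contact_force: [-1.3, -6.2, 2.0]
grip_width: 0.0171
t 7.15 tcp [506.9 -60.8   8.3] head 13.52 tilt [-0.    -1.    -0.001] F tool [ 0.15 -2.03 -6.38] [-1.3 -6.2  2. ]
plane gx -0.0053 gy 0.0032 (scale axes; level 0, start -.059 .043) h 0.0725 n 5083 lean 0.0062
scene plane gx -0.0075 gy 0.0037 h 0.0730 lean 0.0082
t 7.30 tcp [506.9 -60.8   8.3] head 13.53 tilt [-0.    -1.    -0.001] F tool [-0.32 -1.49 -4.81] [-1.4 -4.6  1.5]
```

```bash
Z='0 0 0 0 0 0 0.2'; python3 -m jog '0 0 0 0 0 1 0.2;0 0 0 0 0 1 0.2;0 0 0 0 0 1 0.2;0 0 0 0 0 0.5 0.2;0 0 0 0 0 0 0.2' >/dev/null; python3 st.py; python3 look.py f|grep plane; python3 -m jog '0 0 0 0 0 0.5 0.2;0 0 0 0 0 0.5 0.2;0 0 0 0 0 0 0.2;0 0 0 0 0 0 0.2;0 0 0 0 0 0 0.2'>/dev/null;python3 st.py; python3 look.py g|grep plane; python3 st.py
```

```text
t 7.72 tcp [507.7 -57.5   8.3] head 13.53 tilt [ 0.    -1.    -0.001] F tool [-0.42 -0.8  -5.16] [-1.6 -4.9  0.8]
plane gx -0.0004 gy 0.0018 (scale axes; level 0, start -.059 .043) h 0.0725 n 5061 lean 0.0014
scene plane gx -0.0044 gy 0.0014 h 0.0730 lean 0.0044
t 8.28 tcp [507.8 -56.9   8.3] head 13.55 tilt [ 0.    -1.    -0.001] F tool [ 0.28 -1.95 -6.61] [-1.3 -6.5  2. ]
plane gx -0.0010 gy 0.0006 (scale axes; level 0, start -.059 .043) h 0.0725 n 5119 lean 0.0012
scene plane gx -0.0034 gy 0.0013 h 0.0730 lean 0.0035
t 8.43 tcp [507.8 -56.8   8.3] head 13.55 tilt [-0.    -1.    -0.001] F tool [-0.51 -1.67 -5.23] [-1.7 -5.   1.7]
```

```bash
for i in 1; do python3 -m jog '0 0 0 0 0 0.4 0.2;0 0 0 0 0 0.4 0.2;0 0 0 0 0 0 0.2;0 0 0 0 0 0 0.2;0 0 0 0 0 0 0.2'|grep force;python3 st.py; python3 look.py h|grep plane; python3 st.py; python3 -m jog '0 0 0 0 0 0.4 0.2;0 0 0 0 0 0.4 0.2;0 0 0 0 0 0 0.2;0 0 0 0 0 0 0.2;0 0 0 0 0 0 0.2'|grep force;python3 st.py; python3 look.py i|grep plane; python3 st.py; done
```

```text
contact_force: [-2.4, -7.4, 1.2]
t 8.85 tcp [507.9 -56.5   8.3] head 13.56 tilt [ 0.    -1.    -0.001] F tool [-0.63 -1.17 -7.81] [-2.4 -7.4  1.2]
plane gx -0.0019 gy 0.0002 (scale axes; level 0, start -.059 .043) h 0.0725 n 5089 lean 0.0017
scene plane gx -0.0034 gy 0.0008 h 0.0730 lean 0.0032
t 9.00 tcp [507.9 -56.4   8.3] head 13.56 tilt [-0.    -1.    -0.001] F tool [ 0.45 -2.72 -7.74] [-1.4 -7.6  2.7]
contact_force: [-1.4, -8.4, 2.4]
t 9.42 tcp [508.  -56.    8.3] head 13.58 tilt [ 0.    -1.    -0.002] F tool [ 0.59 -2.42 -8.52] [-1.4 -8.4  2.4]
plane gx -0.0002 gy 0.0011 (scale axes; level 0, start -.059 .043) h 0.0725 n 5069 lean 0.0008
scene plane gx -0.0031 gy 0.0006 h 0.0730 lean 0.0028
t 9.57 tcp [508.  -56.    8.3] head 13.58 tilt [ 0.    -1.    -0.002] F tool [-0.1  -2.1  -8.25] [-2.  -8.   2.1]
```

```bash
cat > lv.py <<'E'
from bench import r, imaging
from h import *
ex=np.array([.9925,-.122]);ey=np.array([.122,.9925]);C=np.array([.462,.158])
def fit(W,s,tol):
    w=W[s];A=np.c_[(w[:,:2]-C)@ex,(w[:,:2]-C)@ey,np.ones(len(w))]
    for _ in range(4):
        p=np.linalg.lstsq(A,w[:,2],rcond=None)[0];k=abs(w[:,2]-A@p)<tol;A=A[k];w=w[k]
    return p,len(w)
for n in("top","scene"):
    fs=[imaging.grab_frame(n) for _ in range(3)] 
    for j,f in enumerate(fs): pass
    W=np.concatenate([cloud(f).reshape(-1,3) for f in fs]);a=(W[:,:2]-C)@ex;b=(W[:,:2]-C)@ey
    s=(abs(a)<.09)&(b>-.07)&(b<.12)&(W[:,2]>.05)&(W[:,2]<.09)
    t=(abs(W[:,2])<.008)&(abs(a)<.3)&(abs(b)<.4)
    p,k=fit(W,s,.003);q,m=fit(W,t,.003)
    d=p-q;print(n,"scale",p.round(4),"table",q.round(4),m,"diff",d.round(4),"lean %.4f"%(-d[0]*.804+d[1]*.594),"cross %.4f"%(d[0]*.594+d[1]*.804))
    G=np.array([[x,y] for x in(-.085,.085) for y in(-.115,.115)])
E
python3 lv.py; python3 st.py
python3 - <<'E'
from h import *
import lv
E
python3 - <<'E'
from h import *
ex=np.array([.9925,-.122]);ey=np.array([.122,.9925]);C=np.array([.462,.158])
import re
src=open('lv.py').read().split("for n in")[0]; exec(src)
for n in("top","scene"):
    f=dict(np.load(n+"0.npz"));W=cloud(f).reshape(-1,3);a=(W[:,:2]-C)@ex;b=(W[:,:2]-C)@ey
    s=(abs(a)<.09)&(b>-.07)&(b<.12)&(W[:,2]>.05)&(W[:,2]<.09)
    t=(abs(W[:,2])<.008)&(abs(a)<.3)&(abs(b)<.4)
    p,_=fit(W,s,.003);q,_=fit(W,t,.003);d=p-q;print("start",n,d.round(4),"lean %.4f"%(-d[0]*.804+d[1]*.594),"cross %.4f"%(d[0]*.594+d[1]*.804))
E
```

```text
top scale [-0.0003  0.0008  0.0725] table [ 0.0009 -0.0007  0.001 ] 114591 diff [-0.0012  0.0015  0.0715] lean 0.0019 cross 0.0005
scene scale [-0.003   0.0007  0.073 ] table [-0.0016 -0.0004  0.0015] 91869 diff [-0.0014  0.001   0.0715] lean 0.0018 cross -0.0000
t 9.87 tcp [507.9 -56.    8.3] head 13.59 tilt [ 0.    -1.    -0.002] F tool [ 0.03 -2.4  -9.07] [-2.1 -8.8  2.4]
top scale [-0.0013  0.0005  0.0725] table [ 0.0009 -0.0007  0.001 ] 114905 diff [-0.0022  0.0012  0.0715] lean 0.0025 cross -0.0003
scene scale [-0.0028  0.0005  0.073 ] table [-0.0016 -0.0003  0.0015] 91868 diff [-0.0012  0.0009  0.0715] lean 0.0015 cross -0.0000
start top [-0.057   0.0423  0.0716] lean 0.0710 cross 0.0001
start scene [-0.0577  0.0429  0.0714] lean 0.0719 cross 0.0002
```

View pics/s_i.png

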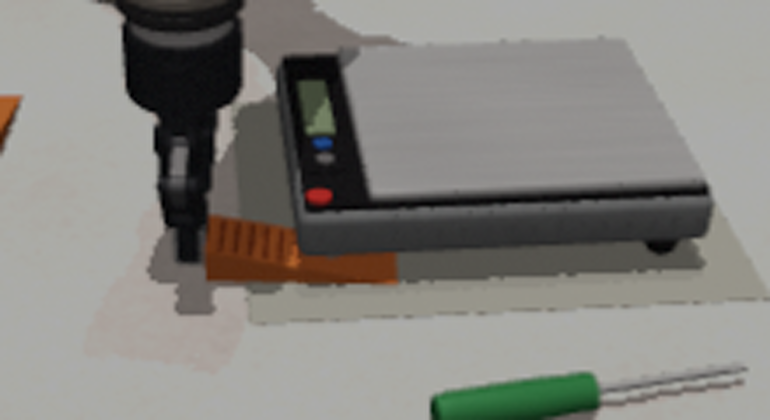

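View pics/w_i.png

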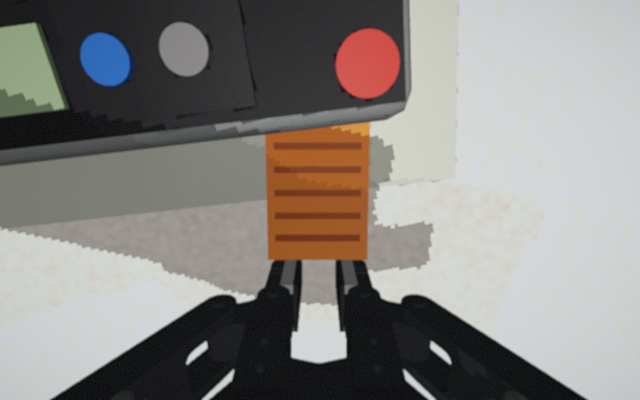

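```bash
python3 -m jog '0 0 0 0 0 0.5 0.2;0 0 0 0 0 0.5 0.2;0 0 0 0 0 0 0.2;0 0 0 0 0 0 0.2;0 0 0 0 0 0 0.2'|grep force;python3 st.py;python3 lv.py;python3 st.py;  python3 -m jog '0 0 0 0 0 0.5 0.2;0 0 0 0 0 0.5 0.2;0 0 0 0 0 0 0.2;0 0 0 0 0 0 0.2;0 0 0 0 0 0 0.2'|grep force;python3 st.py;python3 lv.py;python3 st.py
```

```text
contact_force: [-2.0, -9.2, 3.2]
t 10.58 tcp [508.1 -55.5   8.3] head 13.61 tilt [ 0.    -1.    -0.002] F tool [ 0.24 -3.13 -9.42] [-2.  -9.2  3.2]
top scale [-0.0001  0.0005  0.0726] table [ 0.0009 -0.0008  0.001 ] 114783 diff [-0.001   0.0013  0.0716] lean 0.0016 cross 0.0004
scene scale [-0.0027  0.0004  0.073 ] table [-0.0016 -0.0003  0.0015] 91884 diff [-0.0011  0.0008  0.0715] lean 0.0014 cross -0.0001
t 10.88 tcp [508.1 -55.5   8.3] head 13.61 tilt [ 0.    -1.    -0.002] F tool [ -0.79  -2.   -10.21] [-3.2 -9.7  2. ]
contact_force: [-2.4, -10.4, 2.6]
t 11.30 tcp [508.1 -55.    8.3] head 13.63 tilt [ 0.    -1.    -0.003] F tool [  0.14  -2.57 -10.64] [ -2.4 -10.4   2.6]
top scale [-0.0001  0.0001  0.0725] table [ 0.0008 -0.0008  0.001 ] 114591 diff [-0.0008  0.0008  0.0715] lean 0.0012 cross 0.0002
scene scale [-0.0023  0.0004  0.073 ] table [-0.0016 -0.0003  0.0015] 91938 diff [-0.0007  0.0008  0.0715] lean 0.0010 cross 0.0002
t 11.60 tcp [508.1 -55.1   8.3] head 13.63 tilt [ 0.    -1.    -0.003] F tool [ -0.04  -2.57 -11.06] [ -2.6 -10.7   2.6]
```

```bash
cat > dot.py <<'E'
from bench import r, imaging
from h import *
f=imaging.grab_frame("top");C=f["color"].astype(float)
g=(C[...,0]-np.maximum(C[...,1],C[...,2]));g[:, :285]=0;g[:,320:]=0;g[:180]=0;g[200:]=0;g[g<25]=0
h=cv2.cvtColor(f["color"],cv2.COLOR_RGB2HSV)[...,0]; g[(h>4)&(h<170)]=0
v,u=np.mgrid[:400,:640];c=(g*u).sum()/g.sum(),(g*v).sum()/g.sum();print("dot",np.round(c,2),(onz(f,*c,.072)*1000).round(1))
E
python3 dot.py; python3 -m jog '0 0 0 0 0 0.5 0.2;0 0 0 0 0 0.5 0.2;0 0 0 0 0 0 0.2;0 0 0 0 0 0 0.2;0 0 0 0 0 0 0.2'|grep force;python3 st.py;python3 lv.py;python3 st.py;python3 dot.py
```

```text
dot [300.31 190.14] [540.6  25.1  72. ]
contact_force: [-2.4, -11.2, 2.6]
t 12.07 tcp [508.2 -54.6   8.3] head 13.65 tilt [ 0.    -1.    -0.003] F tool [  0.34  -2.6  -11.41] [ -2.4 -11.2   2.6]
top scale [0.0002 0.     0.0726] table [ 0.0008 -0.0007  0.001 ] 114823 diff [-0.0006  0.0008  0.0716] lean 0.0010 cross 0.0002
scene scale [-0.0017  0.0003  0.073 ] table [-0.0016 -0.0003  0.0015] 91817 diff [-0.0001  0.0006  0.0715] lean 0.0005 cross 0.0004
t 12.37 tcp [508.2 -54.6   8.3] head 13.66 tilt [ 0.    -1.    -0.003] F tool [  0.43  -3.02 -11.49] [ -2.3 -11.3   3.1]
dot [300.28 190.1 ] [540.8  25.1  72. ]
```

The push force has doubled and the lean is within measurement noise, so the opposite foot is down. I'll back straight off and check again.

```bash
python3 -m jog '0 0 0 0 0 -1 0.2;0 0 0 0 0 -2 0.2;0 0 0 0 0 -5 0.2;0 0 0 0 0 -12 0.2;0 0 0 0 0 -20 0.2'|grep force;python3 st.py;python3 lv.py;python3 dot.py; python3 look.py z; python3 st.py
```

```text
contact_force: [0.9, 0.7, -0.4]
t 12.83 tcp [500.5 -88.2   8.1] head 13.22 tilt [-0.    -1.     0.002] F tool [0.68 0.43 0.86] [ 0.9  0.7 -0.4]
top scale [-0.0003 -0.0007  0.0726] table [ 0.0008 -0.0009  0.001 ] 114046 diff [-0.0011  0.0002  0.0715] lean 0.0010 cross -0.0005
scene scale [-0.0024  0.0002  0.073 ] table [-0.0016 -0.0004  0.0015] 91921 diff [-0.0008  0.0006  0.0715] lean 0.0010 cross -0.0000
dot [300.29 190.09] [540.8  25.1  72. ]
plane gx -0.0001 gy 0.0001 (scale axes; level 0, start -.059 .043) h 0.0726 n 5046 lean 0.0001
tail raw [512.33 -45.26] tip/vis edge [524.68  13.01]
wedge heading 11.9 len 59.6
tail corrected [511.55 -43.9 ] in tool [ 0.6  -3.73 46.9 ]
scene plane gx -0.0016 gy 0.0002 h 0.0731 lean 0.0014
t 13.33 tcp [500.  -89.5   8.2] head 13.42 tilt [-0. -1.  0.] F tool [0.4  0.42 1.07] [ 0.6  0.9 -0.4]
```

View pics/w_z.png

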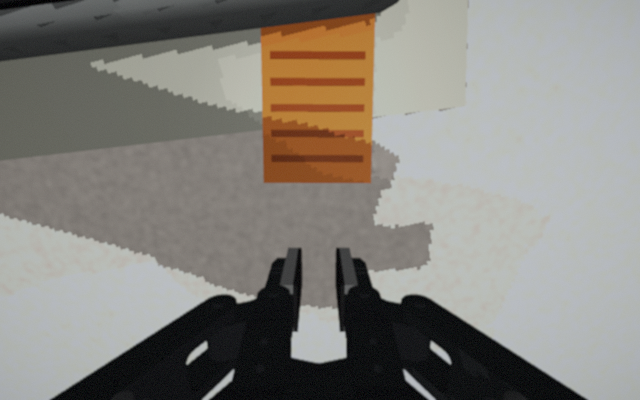

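View pics/s_z.png

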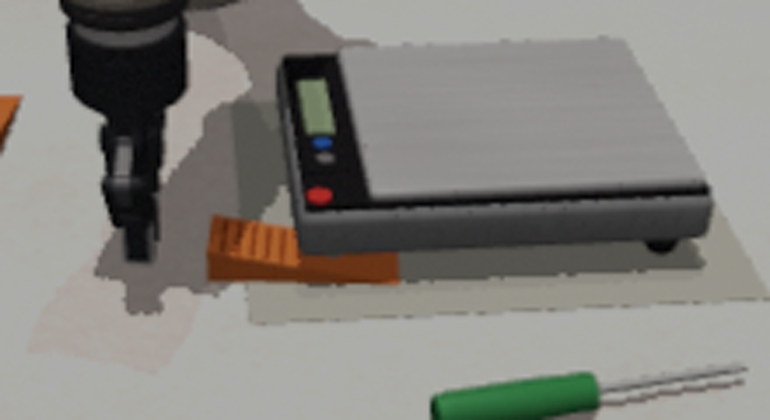

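```bash
python3 -m jog '0 0 0 0 0 -5 0.2;0 0 0 0 -15 0 0.2;0 0 0 0 -30 0 0.2;0 0 0 0 -30 0 0.2;0 0 0 0 0 0 0.2'|grep -E "tcp|force"; python3 lv.py; python3 - <<'E'
from bench import r
print(r.hand_in())
E
```

```text
tcp_pos: [0.5015, -0.0961, 0.0876]
contact_force: [0.8, 0.4, -0.4]
top scale [ 0.0002 -0.0005  0.0725] table [ 0.0009 -0.0008  0.001 ] 116205 diff [-0.0007  0.0003  0.0715] lean 0.0007 cross -0.0001
scene scale [-0.0025  0.0001  0.073 ] table [-0.0016 -0.0003  0.0015] 94247 diff [-0.0009  0.0005  0.0716] lean 0.0010 cross -0.0002
the job is handed in; nothing more can be done
None
```

The scale now stands level on the small (130 mm) orange wedge, and I handed the job in at about 14 s of the 66 s. I pushed the wedge's tail with the two fingertips. The push curved gently to a heading of about 13.5°, then went straight under the short foot. I stopped once the opposite foot was down and backed the arm off.

**Checks after the arm let go:**
- **Level:** the scale's lean against the table went from 0.072 rad to 0.0007 (top camera) and 0.0010 (scene camera). That is about 0.1 mm at the feet and within measurement noise.
- **Foot down:** the push force rose from about 5 N to 11.5 N over the last 2–3 mm, as expected when the opposite foot lands. I could not see that foot in any view, so this rests on the force and the lean.
- **Wedge position:** its tail is 82 mm behind the estimated foot position, where the wedge should be 10 mm thick.
- **Scale not shoved:** the red dot moved about 0.2 mm over the last 1 mm push step and the retreat. I did not track it earlier in the push.
- **Other things:** I moved nothing else on purpose, but I did not measure the bystanders' positions again at the end.

No check failed. Single-frame lean readings from the two cameras differed by up to about 0.003 rad, but they agreed once I measured each against the table in the same view.

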